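# Fold out the crank and clamp the tip box

### The job

Swing the folded grip of the bench clamp's crank up until it stands fully upright, then use it to wind the crank clockwise (seen from above) until the jaw holds the pipette-tip box firmly against the backstop, which is felt as the crank turning clearly stiffer; stop there and do not crush the box. Do not wind with the grip folded. Let go, leaving the grip upright and the box clamped, and leave the bottle, tube rack and mouse where they are.

Things in the scene. Friction and masses are not known exactly. Their poses are not given: they have to be found in the camera images.
- clamp: fixed bench clamp, 170 x 335 mm aluminium base. Origin: on the bench, at the foot of the vertical crank axis; x across, y from the gearbox (grey, 120 x 120 mm, its top 62 mm above the bench) along the base towards box and backstop, z up. The jaw slides along +y when the crank is wound clockwise. Nothing within 150 mm of the crank axis, the tip box included, is higher than 96 mm above the bench except the crank itself.
- crank_axis (a point): point on the vertical crank axis, 113 mm above the bench, level with the handle hinge
- handle_hinge (a point): centre of the handle's hinge pin at the outer end of the crank arm, 75 mm from the crank axis, 113 mm above the bench. The pin is level and square to the arm. The steel arm is 16 mm wide (cheeks 22 mm wide at the hinge), its underside 93 mm above the bench.
- handle_mid (a point): middle of the grip, 45 mm from the hinge pin along the handle. The handle is a black round grip, 18 mm in diameter (16 mm at its ends), from 14 to 78 mm from the pin, on a thin steel rod; the grip revolves freely on its rod. Folded, it lies flat on top of the arm and points at the crank axis, so this point is 30 mm from the axis; upright, it stands 45 mm above the hinge.
- handle (a joint): handle hinge, rad: 0 folded flat on the arm, growing as the free end swings up and outward; pi/2 upright, at a firm stop. Friction hinge, 0.20 N m (about 4.5 N at the middle of the grip): it stays where it is left, and a radial push towards the axis folds it again.
- crank (a joint): crank angle, rad, growing as it is wound clockwise seen from above; 0 means that the arm points along the clamp's x. The jaw advances 9.5 mm per rad. Running friction 0.40 N m (about 5.3 N at the grip), so it stays where it is left. It takes 1 to 4 rad of winding until the jaw, box and backstop meet. From there each 8 N of clamping force adds about 1 N to the push needed at the grip.
- jaw: rubber-faced sliding jaw, 110 mm wide, 42 mm high. Origin in its front face, at bench height under the middle; its y, like the clamp's, points to the box. It is slightly springy. It should press on the box with some 25 to 45 N (3 to 5.5 N of extra push at the grip); under 15 N is loose and over 70 N cracks the box.
- tip_box: white pipette-tip box, filled with tips, 127 x 85 x 61 mm, standing loose on the clamp's bed 34 mm above the bench, its 85 mm side along the clamp's y, between the jaw and an adjustable steel backstop whose setting is not measured and differs each time. Origin in the middle of its underside.
- bottle: amber bottle, 60 mm in diameter, 130 mm high, origin under its centre; to be left alone
- tube_rack: white tube rack, 70 x 160 mm, tubes up to 72 mm high, origin under its centre; to be left alone
- mouse: black computer mouse, 100 x 60 x 22 mm, origin under its centre; to be left alone
Things that resemble listed ones, but are neither listed nor needed, are in the scene too. Leave any blue look-alike of the tip_box alone.

How it is judged:
On the way, in this order (a step that is already met when the one before it is completed fails the run):
1. the handle is upright (hinge above 1.40 rad) before the crank has been wound (value of joint handle above 1.4 rad), for 0.2 s.
2. the jaw presses on the tip box with more than 15 N (contact force between jaw and tip_box above 15 N), for 0.3 s.
At the end, for the whole second after the job is handed in: the handle stands upright (hinge above 1.30 rad), the crank is at rest, and the jaw presses on the tip box with 15 to 70 N; the box stands flat on the bed (within 0.06 rad and 5 mm) (value of joint handle above 1.3 rad and contact force between jaw and tip_box between 15 and 70 N and angle between tip_box's own z axis and vertical below 0.06 rad and height (world z) of tip_box below 0.039 m and velocity of joint crank between -0.05 and 0.05 rad/s); the robot touches nothing.
It fails at once if the tip box is crushed: the jaw presses on it with more than 70 N (contact force between jaw and tip_box above 70 N).
It fails at once if the crank is wound (arm end moved over 35 mm) while the handle is not upright (hinge under 1.1 rad) (distance of handle_hinge from where it was at the start of the episode above 0.035 m and value of joint handle below 1.1 rad).
It fails at once if the bottle, tube rack or mouse is moved more than 25 mm (distance of any of bottle, tube_rack, mouse from where it was at the start of the episode above 0.025 m).
It also fails if it takes over 72 s, if anything falls off the work surface, if the arm or the gripper's body presses on something with over 40 N, if the wrist force passes 120 N, or if a joint passes its speed limit or range.

### The arm

A 6-joint arm with a two-finger parallel gripper is mounted at the origin on the work surface. World frame = base frame: x ahead of the robot, y to its left, z up, the work surface at z = 0. Lengths are in m, angles in rad, forces in N, time in s.
With the tool pointing down it reaches from about 0.3 to 0.75 m from the base axis. Payload 8.5 kg.
Tool frame: the origin (TCP) lies between the finger pads; the fingertips stand 22 mm ahead of it and the grasp point (between the pads) lies 3 mm ahead of it; y points along the fingers, x is the direction in which the jaws open and shut, and the axes are right-handed (so a half turn about y gives the same grasp; the last joint's range is limited). The gripper opens to 88 mm and grips with 3 to 60 N. Pads are 18 mm wide; open, the fingers measure 123 mm over their backs; the gripper's body (75 mm by 187 mm) begins 45 mm behind the grasp point.
Start: joints at [1.099, 0.381, 1.297, -0, 1.464, -0.215], TCP at [0.14, 0.532, 0.261] pointing down, gripper open.
Joint ranges: [-3.11, 3.11], [-0.89, 2.33], [0.22, 2.48], [-1.42, 4.56], [0.17, 2.85], [-2.88, 2.88]. Speed limits (rad/s): [2.39, 2.39, 3.14, 3.14, 3.14, 3.14].

### API

Orientations are given as [roll, pitch, yaw] about the fixed x, y, z axes, in that order (R = Rz(yaw) Ry(pitch) Rx(roll)).
In Python, from workcell import r gives the robot as it stands.
- The arm moves only by the tool send_rows, never from a script. Its argument "steps" is a list of rows, each a list of 4 numbers: the shift along the tool's x, y, z in cm, then the turn about the tool's y in degrees. In form: [[tx, ty, tz, turn], ...]. A call has 1 to 5 rows; each row shifts and turns the commanded pose from where the row before left it, along the tool's axes as they then stand; what a row does not reach is not made up. A row lasts 1/12 s, in which the tool goes at most 41.7 mm and 7.16 degrees, less where a joint would pass 70% of its speed; a pose out of reach is approached as far as the arm can. A call with a gripper value outside its range is refused whole. "claw" is the finger opening in cm, from 0 to 8.81, set as the call begins (left out, the last holds). The fingers move at their own pace and stop on an object; the grip force is fixed at half the most. Time passes only in rows, so rows that do not move let the fingers close. It gives the time, the measured TCP pose, the force and the opening at its end, in the units of the state.
- r.state(): the state, without advancing time (a new reading comes with each control period).
- r.snapshot(name): name is "side" or "top" or "wrist"; returns a dict with "frame" (480x640x3 uint8, red, green, blue), "camera_matrix" (3x3 intrinsics, pixels), "k1" (the pictures are not rectified: a ray, as slopes to the right and down, at radius r is drawn at 1 + k1 r^2 times it, then the intrinsics apply), "rvec" (rotation vector, rad) and "tvec" (3), from world to camera coordinates, as OpenCV has them. Camera axes: x right, y down, z forward; pixel columns grow to the right and rows downward; lengths in m; the calibration is good to about 2 mm. A picture is of the moment at which its call begins. There is no depth.
- r.finish_job(): hands the job in, once; it reports no verdict.
The state is a dict: "clock": time; "joint_positions": joint angles; "qvel": joint speeds; "joint_torque": joint torques, N m; "tcp_pos": TCP position; "eef_rot": TCP orientation; "contact_force": force on the tool from outside, world axes, zero at the start; "moment": the same for the moment, N m; "width": finger opening in m.
Only numpy, scipy, OpenCV 4.12 (cv2) and the standard library are available. Lean on these libraries where they do the work, as an engineer would, in place of code of your own. Each camera call takes 0.05 s, during which the arm holds its last target. There are 200 camera calls.

## Working session

There is one attempt and no reset: what is moved stays moved. The work goes in short steps, Python scripts to look and compute and a tool call to move; the robot and the scene stay as the last step left them, time stands still between calls to the robot, and variables do not carry over. Pictures are saved under pics/ and viewed, about 8 in all and at most 12, crops included, and the job is handed in when it is done.

Besides the shell and the picture viewer there is one more tool, called after "Request:" by a JSON object that holds its "op" and its "data", one argument or row to a line. send_rows: Moves the arm, as the interface text tells. Its arguments: {"type":"object","properties":{"steps":{"type":"array"},"claw":{"type":"number"}},"required":["steps"]}

```bash
ls; mkdir -p pics
cat > h.py <<'E'
import numpy as np, cv2
from workcell import r
def snap(n,f):
    s=r.snapshot(n); cv2.imwrite('pics/'+f+'.png',s['frame'][:,:,::-1]); np.save('pics/'+f+'.npy',s,allow_pickle=True); return s
def load(f): return np.load('pics/'+f+'.npy',allow_pickle=True).item()
def ray(s,u,v):
    K=s['camera_matrix']; d=np.array([s['k1'],0,0,0,0.])
    p=cv2.undistortPoints(np.array([[[u,v]]],float),K,d)[0,0]
    R=cv2.Rodrigues(np.array(s['rvec'],float))[0]; t=np.array(s['tvec']).ravel()
    return -R.T@t, R.T@np.array([p[0],p[1],1.])
def at(s,u,v,z):
    c,d=ray(s,u,v); return c+d*(z-c[2])/d[2]
def proj(s,P):
    return cv2.projectPoints(np.array(P,float).reshape(-1,3),np.array(s['rvec'],float),np.array(s['tvec'],float),s['camera_matrix'],np.array([s['k1'],0,0,0,0.]))[0][:,0]
E
python3 - <<'E'
from h import *
a=snap('top','t0');b=snap('side','s0')
print(a['k1'],r.state())
E
```

```text
pics
0.028925484255380413 {'clock': 0.1, 'joint_positions': array([ 1.09872960e+00,  3.81130922e-01,  1.29813826e+00, -5.05527710e-05,
        1.46361463e+00, -2.15302602e-01]), 'qvel': array([-0.00095601, -0.00180555, -0.00253883,  0.00018001,  0.0008196 ,
       -0.00059339]), 'joint_torque': array([ 3.57840298e-03, -4.38647389e+01, -2.24909127e+01,  7.14403018e-02,
        3.42584623e-02, -6.55182362e-05]), 'tcp_pos': array([0.13958563, 0.53176354, 0.26021402]), 'eef_rot': array([-1.57056957e+00,  1.27208960e-03,  1.31403779e+00]), 'contact_force': array([-0.50287375,  0.46918131, -0.19633986]), 'moment': array([0.04705688, 0.0096598 , 0.0379884 ]), 'width': 0.0883149365971967}
```

View pics/t0.png

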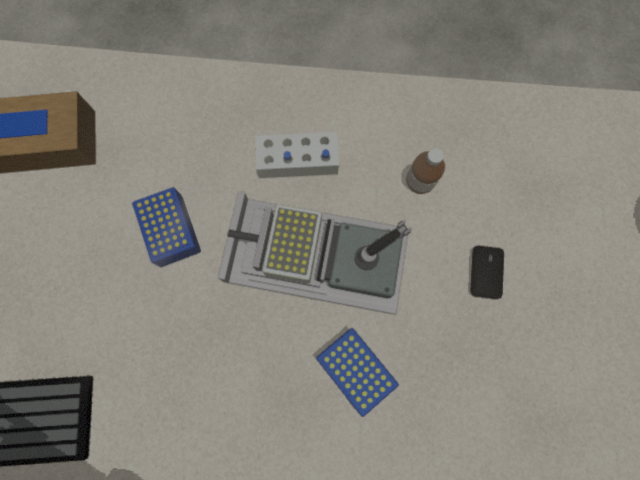

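View pics/s0.png

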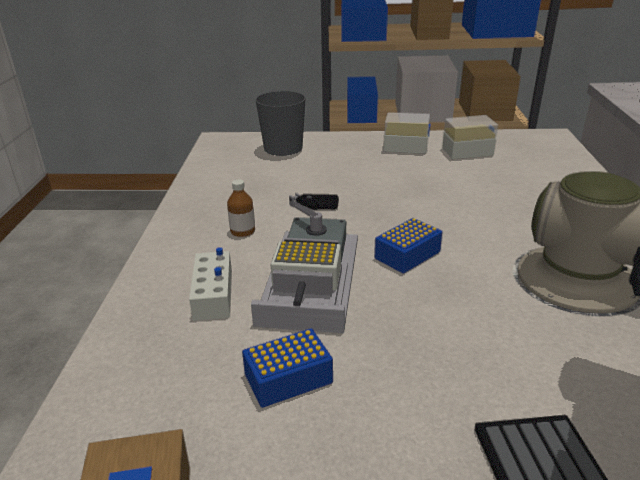

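Top view: clamp with the gearbox at (366,260), crank hinge near (404,229), black grip lying from (399,234) to (367,252); white box at (293,242), bottle (425,172), rack (298,153), mouse (487,272). Side view agrees: hinge near (296,201), grip pointing at the viewer's right.

Run:
```python
from h import *
a=load('t0');b=load('s0')
for n,u,v,z in [('hinge',404,229,.113),('axis',369,257,.105),('gripfree',369,250,.113),('box',295,241,.095),('bottle',432,160,.12),('rack',298,146,.06),('mouse',487,272,.01),
 ('gbTL',334,223,.062),('gbTR',402,231,.062),('gbBR',394,297,.062),('gbBL',328,290,.062),('baseBR',396,311,0.02),('baseTL',241,194,.034)]:
    print(n,at(a,u,v,z).round(3))
print('cam',ray(a,0,0)[0],ray(b,0,0)[0])
print('side hinge',at(b,296,201,.113).round(3),at(b,316,222,.1).round(3), at(b,337,202,.113).round(3))
cv2.imwrite('pics/c0.png',np.hstack([cv2.resize(a['frame'][200:320,300:440,::-1],None,fx=3.4,fy=3.4,interpolation=2)[:400],cv2.resize(b['frame'][170:270,260:360,::-1],None,fx=3.2,fy=4,interpolation=2)]))
```

```text
hinge [ 0.575 -0.142  0.113]
axis [ 0.522 -0.085  0.105]
gripfree [ 0.532 -0.084  0.113]
box [0.541 0.045 0.095]
bottle [ 0.704 -0.184  0.12 ]
rack [0.736 0.061 0.06 ]
mouse [ 0.532 -0.319  0.01 ]
gbTL [ 0.588 -0.021  0.062]
gbTR [ 0.584 -0.146  0.062]
gbBR [ 0.462 -0.138  0.062]
gbBL [ 0.464 -0.02   0.062]
baseBR [ 0.442 -0.149  0.02 ]
baseTL [0.638 0.163 0.034]
cam [ 0.35755298 -0.01058656  0.92088226] [0.47016432 1.00163856 0.69400477]
side hinge [ 0.572 -0.118  0.113] [ 0.526 -0.049  0.1  ] [ 0.483 -0.113  0.113]
```

View pics/c0.png

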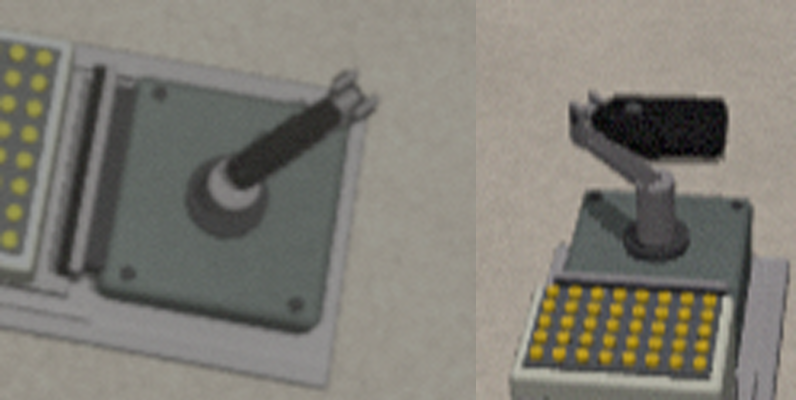

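```bash
cat >> h.py <<'E'
def tri(s1,p1,s2,p2):
    c1,d1=ray(s1,*p1);c2,d2=ray(s2,*p2); d1/=np.linalg.norm(d1);d2/=np.linalg.norm(d2)
    k=np.linalg.lstsq(np.c_[d1,-d2],c2-c1,rcond=None)[0]; A=c1+k[0]*d1;B=c2+k[1]*d2
    return ((A+B)/2).round(4),np.linalg.norm(A-B).round(4)
E
python3 - <<'E'
from h import *
a=load('t0');b=load('s0')
print('hinge',tri(a,(404,228.5),b,(294,199)))
print('free',tri(a,(369,251),b,(336,202)))
print('top of post',tri(a,(367,256),b,(316,214)))
print('box NE..',tri(a,(270,273),b,(334,290)))
ax=np.array([.525,-.083])
for z in(.093,.113): print(z,proj(a,[.525,-.083,z]),proj(b,[.525,-.083,z]),proj(a,[.575,-.139,z]),proj(b,[.575,-.139,z]))
E
```

```text
hinge (array([ 0.5784, -0.1429,  0.105 ]), np.float64(0.0009))
free (array([ 0.5049, -0.0793,  0.1362]), np.float64(0.0409))
top of post (array([ 0.526 , -0.0823,  0.1001]), np.float64(0.0035))
box NE.. (array([0.4888, 0.0906, 0.0282]), np.float64(0.0026))
0.093 [[367.09300834 256.38040673]] [[317.34612684 216.93317445]] [[400.52223726 231.57609638]] [[295.81096939 204.68924288]]
0.113 [[368.26933642 254.15811581]] [[317.14492484 208.65179137]] [[402.46876282 228.79975845]] [[295.44035456 196.62970538]]
```

The "grip" in the side view's right part is really the mouse behind the crank. The fold, hinge (≈0.577,-0.142) and axis (≈0.525,-0.083) agree with the 75 mm arm. I'll turn the tool square to the arm and go above the grip.

Request:
{"op": "send_rows", "data": {
  "steps": [
    [0,0,0,7],
    [0,0,0,7],
    [0,0,0,7],
    [0,0,0,7],
    [0,0,0,7]
  ]
}}

```text
clock: 0.52
tcp_pos: [0.1396, 0.5318, 0.2604]
eef_rot: [-1.571, 0.001, 0.697]
contact_force: [0.5, 0.3, -0.3]
width: 0.0885
```

Request:
{"op": "send_rows", "data": {
  "steps": [
    [-0.42,0.1,-3,0],
    [-0.42,0.1,-3,0],
    [-0.42,0.1,-3,0],
    [-0.42,0.1,-3,0],
    [-0.42,0.1,-3,0]
  ]
}}

```text
clock: 0.93
tcp_pos: [0.2209, 0.4026, 0.2554]
eef_rot: [-1.571, 0.001, 0.704]
contact_force: [0.3, -0.0, -0.2]
width: 0.0884
```

Request:
{"op": "send_rows", "data": {
  "steps": [
    [-0.42,0.1,-3,0],
    [-0.42,0.1,-3,0],
    [-0.42,0.1,-3,0],
    [-0.42,0.1,-3,0],
    [-0.42,0.1,-3,0]
  ]
}}

```text
clock: 1.35
tcp_pos: [0.302, 0.2746, 0.2506]
eef_rot: [-1.571, 0.0, 0.703]
contact_force: [0.6, 1.0, 0.2]
width: 0.0883
```

Request:
{"op": "send_rows", "data": {
  "steps": [
    [-0.42,0.1,-3,0],
    [-0.42,0.1,-3,0],
    [-0.42,0.1,-3,0],
    [-0.42,0.1,-3,0],
    [-0.42,0.1,-3,0]
  ]
}}

```text
clock: 1.77
tcp_pos: [0.383, 0.1465, 0.2456]
eef_rot: [-1.571, 0.0, 0.703]
contact_force: [0.8, -0.0, 0.2]
width: 0.0878
```

Request:
{"op": "send_rows", "data": {
  "steps": [
    [-0.42,0.1,-3,0],
    [-0.42,0.1,-3,0],
    [-0.42,0.1,-3,0],
    [-0.42,0.1,-3,0],
    [-0.42,0.1,-3,0]
  ]
}}

```text
clock: 2.18
tcp_pos: [0.464, 0.0185, 0.2405]
eef_rot: [-1.57, 0.0, 0.703]
contact_force: [0.9, 0.2, 0.1]
width: 0.088
```

Remaining (0.081,-0.126): about tx −2.0, tz −14.9 cm.

Request:
{"op": "send_rows", "data": {
  "steps": [
    [-0.4,0,-3,0],
    [-0.4,0,-3,0],
    [-0.4,0,-3,0],
    [-0.4,0,-3,0],
    [-0.4,0,-2.9,0]
  ]
}}

```text
clock: 2.6
tcp_pos: [0.5452, -0.1081, 0.2404]
eef_rot: [-1.57, 0.0, 0.703]
contact_force: [-0.1, -0.0, -0.0]
width: 0.0883
```

Run:
```python
from h import *
r.snapshot('top') if 0 else None
w=snap('wrist','w1'); print(r.state()['tcp_pos'],ray(w,0,0)[0])
for z in (.113,):
  print(proj(w,[.525,-.083,z]),proj(w,[.577,-.142,z]))
```

```text
[ 0.54731647 -0.11205962  0.23985238] [ 0.49103293 -0.04455396  0.36418875]
[[318.76523476 191.41332215]] [[320.79650322 306.01638301]]
```

View pics/w1.png

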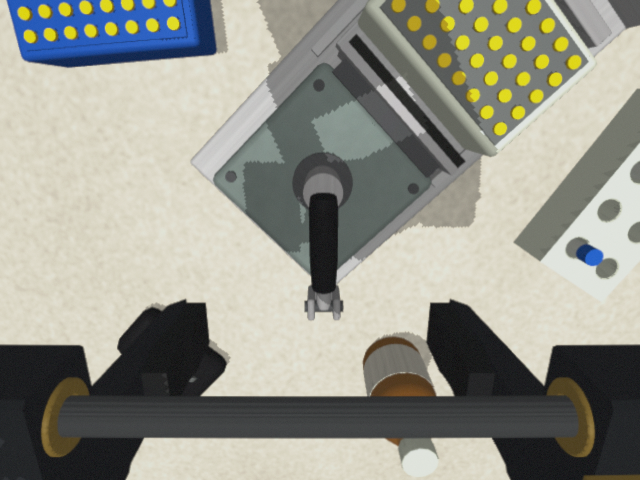

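Wrist view: grip runs straight down the image from (322,195) to (323,291), hinge pin at about (324,305), post under it at (323,185). The prediction agrees within about 2 mm.

Run:
```python
from h import *
w=load('w1')
h=at(w,324,304.5,.113); f=at(w,322,195,.113); m=at(w,323,186,.1)
print(h,f,m)
s=r.state();t=s['tcp_pos'];yaw=s['eef_rot'][2];print(t,yaw)
X=np.array([np.cos(yaw),np.sin(yaw)]);Z=np.array([-X[1],X[0]])
u=(h-f)[:2];L=np.linalg.norm(u);u/=L;print(L,'arm ang',np.degrees(np.arctan2(u[1],u[0])),'tool z',np.degrees(np.arctan2(Z[1],Z[0])))
g=h[:2]-.045*u-t[:2];print('tx,tz cm',100*X@g,100*Z@g)
# gearbox centre
```

```text
[ 0.57791121 -0.13972966  0.113     ] [ 0.52798163 -0.08341779  0.113     ] [ 0.52654685 -0.08052037  0.1       ]
[ 0.54731647 -0.11205962  0.23985238] 0.7001869685349309
0.07525948005379031 arm ang -48.43782499456829 tool z 130.1177581671109
tx,tz cm 0.4432657963958085 0.4111778233835464
```

Request:
{"op": "send_rows", "data": {
  "steps": [
    [0.4,1,0.4,-1.4],
    [0,2.6,0,0],
    [0,2.6,0,0],
    [0,2.4,0,0],
    [0,0,0,0]
  ],
  "claw": 5
}}

```text
clock: 3.07
tcp_pos: [0.5432, -0.1002, 0.1505]
eef_rot: [-1.563, 0.004, 0.728]
contact_force: [0.6, -1.0, -1.5]
width: 0.0571
```

Request:
{"op": "send_rows", "data": {
  "steps": [
    [0,1,0,0],
    [0,1,0,0],
    [0,1,0,0],
    [0,0,0,0],
    [0,0,0,0]
  ]
}}

```text
clock: 3.48
tcp_pos: [0.5451, -0.101, 0.1247]
eef_rot: [-1.571, 0.0, 0.727]
contact_force: [0.7, 0.3, 0.8]
width: 0.0501
```

Run:
```python
from h import *
w=snap('wrist','w2'); print(r.state())
```

```text
{'clock': 3.5333, 'joint_positions': array([-3.96740371e-01,  5.22605022e-01,  1.48694585e+00, -1.81131973e-05,
        1.13136911e+00, -1.12433482e+00]), 'qvel': array([ 0.00122522, -0.00606403, -0.00624532, -0.00147599,  0.00012644,
       -0.00072144]), 'joint_torque': array([-1.27543526e-02, -4.60938156e+01, -1.78151715e+01,  1.69108267e-02,
        5.96623309e-02,  1.08116988e-04]), 'tcp_pos': array([ 0.54535619, -0.10108903,  0.12516679]), 'eef_rot': array([-1.57141014e+00, -2.75652035e-04,  7.27602230e-01]), 'contact_force': array([ 0.08565154, -0.64876107,  0.90120013]), 'moment': array([-0.03872042, -0.00248457, -0.04063099]), 'width': 0.049982695540832706}
```

View pics/w2.png

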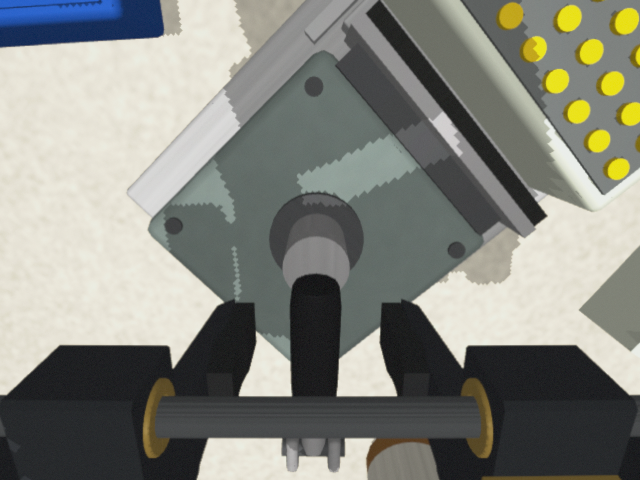

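Wrist view: the grip (x≈316) sits centred between the fingers (252 and 384), post at (316,265). I shift 4 mm towards the hinge and close.

Request:
{"op": "send_rows", "data": {
  "steps": [
    [0,0,-0.2,0],
    [0,0,-0.2,0],
    [0,0,0,0],
    [0,0,0,0]
  ]
}}

```text
clock: 3.87
tcp_pos: [0.548, -0.1042, 0.125]
eef_rot: [-1.571, -0.0, 0.727]
contact_force: [0.5, -0.6, -0.6]
width: 0.0498
```

Request:
{"op": "send_rows", "data": {
  "steps": [
    [0,0,0,0],
    [0,0,0,0],
    [0,0,0,0],
    [0,0,0,0],
    [0,0,0,0]
  ],
  "claw": 0
}}

```text
clock: 4.28
tcp_pos: [0.5477, -0.104, 0.1247]
eef_rot: [-1.571, 0.0, 0.728]
contact_force: [-6.2, -4.4, 0.3]
width: 0.0189
```

Request:
{"op": "send_rows", "data": {
  "steps": [
    [0,0,0,0],
    [0,0,0,0],
    [0,0,0,0]
  ]
}}

```text
clock: 4.53
tcp_pos: [0.5472, -0.1044, 0.1247]
eef_rot: [-1.57, 0.002, 0.727]
contact_force: [-5.3, -2.7, 1.0]
width: 0.0169
```

Request:
{"op": "send_rows", "data": {
  "steps": [
    [-0.05,-0.735,-0.058,0],
    [-0.05,-0.717,-0.172,0],
    [0,-0.681,-0.282,0]
  ]
}}

```text
clock: 4.78
tcp_pos: [0.5503, -0.1086, 0.1453]
eef_rot: [-1.569, 0.001, 0.727]
contact_force: [3.5, -3.4, -13.4]
width: 0.0168
```

Request:
{"op": "send_rows", "data": {
  "steps": [
    [0,-0.629,-0.385,0],
    [0,-0.561,-0.479,0],
    [0,-0.479,-0.561,0]
  ]
}}

```text
clock: 5.03
tcp_pos: [0.5589, -0.1185, 0.1622]
eef_rot: [-1.566, 0.002, 0.728]
contact_force: [-4.2, 1.6, -11.7]
width: 0.0172
```

Request:
{"op": "send_rows", "data": {
  "steps": [
    [0,-0.385,-0.629,0],
    [0,-0.282,-0.681,0],
    [0,-0.172,-0.717,0],
    [0,-0.058,-0.735,0]
  ]
}}

```text
clock: 5.37
tcp_pos: [0.5774, -0.1391, 0.1731]
eef_rot: [-1.568, 0.001, 0.728]
contact_force: [-11.9, 4.3, 5.0]
width: 0.0172
```

Request:
{"op": "send_rows", "data": {
  "steps": [
    [0,0,0,0],
    [0,0,0,0],
    [0,0,0,0]
  ]
}}

```text
clock: 5.62
tcp_pos: [0.5781, -0.1401, 0.1733]
eef_rot: [-1.571, 0.0, 0.728]
contact_force: [-6.1, 0.7, 1.7]
width: 0.0167
```

Run:
```python
from h import *
w=snap('wrist','w3'); s=snap('side','s3'); print(r.state())
f=s['frame'][130:270,240:400,::-1]; cv2.imwrite('pics/c3.png',np.hstack([w['frame'][120:,160:480,::-1],cv2.resize(f,(411,360),interpolation=2)]))
```

```text
{'clock': 5.7167, 'joint_positions': array([-4.36291644e-01,  5.30765102e-01,  1.30701280e+00, -7.47826432e-04,
        1.30329455e+00, -1.16384098e+00]), 'qvel': array([ 0.00052874, -0.00163039, -0.00067993, -0.00072422, -0.00146597,
       -0.0006575 ]), 'joint_torque': array([ 8.14366434e-01, -4.88627887e+01, -2.28836149e+01,  5.79504948e-01,
       -1.50008641e+00,  2.27915926e-02]), 'tcp_pos': array([ 0.5781464 , -0.14010252,  0.17333255]), 'eef_rot': array([-1.57155949e+00,  4.56547017e-04,  7.27746645e-01]), 'contact_force': array([-5.23784418,  0.08625336,  0.99588369]), 'moment': array([0.09518751, 1.14080836, 0.07405421]), 'width': 0.016945016835205443}
```

View pics/c3.png

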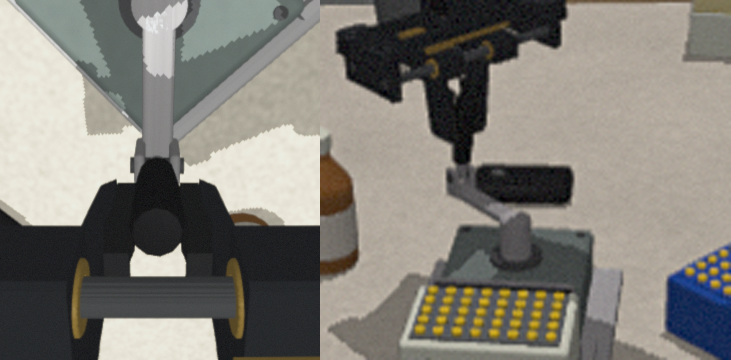

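Request:
{"op": "send_rows", "data": {
  "steps": [
    [0,0,-0.15,0],
    [0,0,-0.15,0],
    [0,0,0,0],
    [0,0,0,0]
  ]
}}

```text
clock: 6.05
tcp_pos: [0.5797, -0.1418, 0.1734]
eef_rot: [-1.57, 0.001, 0.728]
contact_force: [-9.5, 2.1, 4.3]
width: 0.017
```

Run:
```python
from h import *
w=load('w3'); h=np.array([.578,-.140]);u=np.array([.663,-.748])
for a in (75,80,85,90): print(a,proj(w,np.r_[h-u*.078*np.cos(np.radians(a)),.113+.078*np.sin(np.radians(a))]))
print(proj(w,[.578,-.140,.113]))
print(r.state()['contact_force'],r.state()['tcp_pos'])
```

```text
75 [[317.71559038 326.73232788]]
80 [[317.63762188 348.7000818 ]]
85 [[317.55764853 369.49120529]]
90 [[317.47744475 388.70102436]]
[[317.36463838 283.85694954]]
[-9.45795396  2.08148107  4.33485626] [ 0.57965029 -0.14178205  0.17341984]
```

Run:
```python
from h import *
w=snap('wrist','w4'); cv2.imwrite('pics/c4.png',cv2.resize(w['frame'][240:420,220:420,::-1],None,fx=3,fy=3,interpolation=2))
h=np.array([.578,-.140]);u=np.array([.663,-.748])
for a in (75,80,85,90): print(a,proj(w,np.r_[h-u*.078*np.cos(np.radians(a)),.113+.078*np.sin(np.radians(a))]))
print(proj(w,[.578,-.140,.113]))
```

```text
75 [[317.69268975 319.81516342]]
80 [[317.60774292 341.95199049]]
85 [[317.52141926 362.94385293]]
90 [[317.43561518 382.37866839]]
[[317.3778134  279.76449944]]
```

View pics/c4.png

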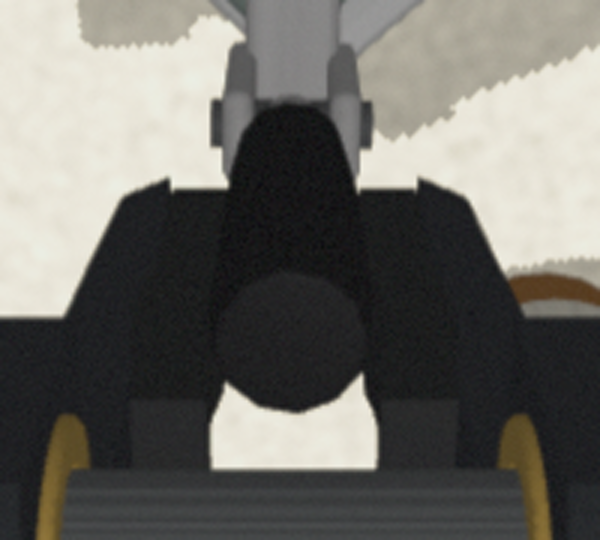

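Grip end disc at (318,354) in full-frame pixels, pin at (317,281): hinge angle ≈ 82°, not yet at its stop. Pushing further outward.

Request:
{"op": "send_rows", "data": {
  "steps": [
    [0,0,-0.15,0],
    [0,0,-0.15,0],
    [0,0,-0.15,0],
    [0,0,0,0],
    [0,0,0,0]
  ]
}}

```text
clock: 6.52
tcp_pos: [0.5827, -0.1452, 0.1735]
eef_rot: [-1.57, 0.001, 0.728]
contact_force: [-9.7, 2.4, 4.9]
width: 0.0171
```

```bash
cat >> h.py <<'E'
def ang(f,h=(.578,-.140),ax=(.528,-.084)):
    h=np.array(h);u=h-np.array(ax);u/=np.linalg.norm(u);w=snap('wrist',f)
    P=[np.r_[h-u*.078*np.cos(np.radians(a)),.113+.078*np.sin(np.radians(a))] for a in range(60,96,3)]
    q=proj(w,P); g=cv2.GaussianBlur(cv2.cvtColor(w['frame'],7),(5,5),0)
    print(q.round().tolist()); return w,g
E
python3 - <<'E'
from h import *
w,g=ang('w5'); print(r.state()['contact_force'],r.state()['tcp_pos'])
print(g[270:400:2,317].tolist())
print(proj(w,[.578,-.140,.113]))
E
```

```text
[[317.0, 237.0], [317.0, 250.0], [317.0, 264.0], [317.0, 278.0], [317.0, 292.0], [317.0, 306.0], [317.0, 319.0], [317.0, 333.0], [317.0, 345.0], [317.0, 358.0], [317.0, 370.0], [317.0, 381.0]]
[-9.60762368  2.41402456  4.54296317] [ 0.58270284 -0.14517714  0.1735164 ]
[22, 19, 19, 20, 21, 21, 20, 20, 21, 22, 21, 21, 22, 21, 22, 22, 23, 23, 22, 22, 22, 22, 22, 21, 21, 21, 21, 22, 23, 23, 22, 23, 23, 27, 34, 32, 31, 31, 32, 31, 30, 29, 30, 30, 29, 30, 29, 28, 29, 29, 29, 28, 29, 30, 29, 54, 168, 224, 228, 227, 229, 231, 224, 144, 62]
[[317.35439151 270.89365515]]
```

Now ≈ 87°. One more small push to the stop.

Request:
{"op": "send_rows", "data": {
  "steps": [
    [0,0,-0.15,0],
    [0,0,-0.15,0],
    [0,0,0,0],
    [0,0,0,0]
  ]
}}

```text
clock: 6.9
tcp_pos: [0.5846, -0.1474, 0.1734]
eef_rot: [-1.57, 0.001, 0.728]
contact_force: [-8.9, 2.5, 4.2]
width: 0.0168
```

Run:
```python
from h import *
w,g=ang('w6'); print(r.state()['contact_force'],r.state()['tcp_pos'])
c=g[320:400,317].astype(int); d=np.diff(c); print(320+np.where(c>27)[0][:3],320+np.argmax(c>60), proj(w,[.578,-.140,.113]))
```

```text
[[317.0, 227.0], [317.0, 241.0], [317.0, 255.0], [317.0, 269.0], [317.0, 283.0], [317.0, 297.0], [317.0, 311.0], [317.0, 324.0], [317.0, 337.0], [317.0, 350.0], [317.0, 361.0], [317.0, 373.0]]
[-10.10881601   2.50090444   3.30067111] [ 0.58462413 -0.14735802  0.17346056]
[341 342 343] 383 [[317.39681758 265.3634876 ]]
```

Grip is at 90° now (disc centre ≈361). Before winding: regrasp centred, and estimate the travel to contact from the first top picture.

Request:
{"op": "send_rows", "data": {
  "steps": [
    [0,0,0,0],
    [0,0,0,0],
    [0,0,0,0]
  ],
  "claw": 4
}}

```text
clock: 7.2
tcp_pos: [0.5861, -0.148, 0.173]
eef_rot: [-1.574, -0.001, 0.728]
contact_force: [-0.0, -0.2, 0.7]
width: 0.035
```

Run:
```python
from h import *
a=load('t0'); print(r.state()['tcp_pos'],r.state()['eef_rot'],r.state()['contact_force'],r.state()['width'])
cv2.imwrite('pics/c8.png',cv2.resize(a['frame'][190:300,215:345,::-1],None,fx=5.4,fy=5.4,interpolation=cv2.INTER_CUBIC))
w,g=ang('w7'); c=g[320:400,317].astype(int); print(320+np.where(c>27)[0][:3],320+np.argmax(c>60))
```

```text
[ 0.58612763 -0.14802085  0.17297901] [-1.57373109e+00 -1.43712631e-03  7.27541236e-01] [-0.04302109 -0.16443981  0.67526636] 0.03496070301431107
[[315.0, 223.0], [315.0, 237.0], [315.0, 251.0], [315.0, 265.0], [315.0, 279.0], [315.0, 293.0], [315.0, 307.0], [315.0, 321.0], [315.0, 334.0], [315.0, 347.0], [315.0, 359.0], [315.0, 370.0]]
[338 339 340] 380
```

View pics/c8.png

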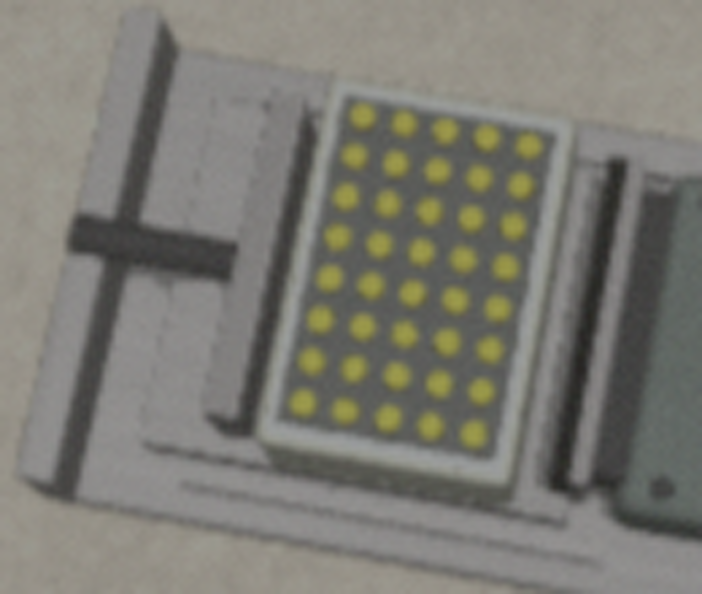

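Enlarged top view (5.4×): jaw rubber edge at about (590,300), box rim from (297,300) to (548,300), backstop face foot at about (287,300): there are gaps on both sides.

Run:
```python
from h import *
a=load('t0'); f=lambda x,y,z: at(a,215+x/5.4,190+y/5.4,z)
# clamp y direction from jaw edge line (x dir)
p=f(617,160,.076);q=f(560,485,.076);xd=(p-q)[:2];print(np.linalg.norm(xd));xd/=np.linalg.norm(xd);yd=np.array([-xd[1],xd[0]]);print(xd,yd)
o=np.array([.528,-.084])
for n,x,y,z in [('jaw',592,300,.076),('jaw bot est',592,300,.034),('boxR',548,300,.095),('boxL',297,300,.095),('stop bottom',287,300,.034),('stop top',265,300,.07),('gbc',0,0,0)]:
    print(n,(yd@(f(x,y,z)[:2]-o)).round(4))
h=np.array([.578,-.14])-o;print('crank0',-np.arctan2(yd@h,xd@h))
s=r.state();X=np.array([np.cos(s['eef_rot'][2]),np.sin(s['eef_rot'][2])]);Z=np.array([-X[1],X[0]]);g=np.array([.578,-.14])-s['tcp_pos'][:2];print(100*X@g,100*Z@g)
```

```text
0.11200476347548508
[ 0.99652763 -0.08326273] [0.08326273 0.99652763]
jaw 0.0777
jaw bot est 0.0786
boxR 0.0914
boxL 0.1719
stop bottom 0.1837
stop top 0.1859
gbc 0.3163
crank0 0.7585823591752308
-0.06793479921067845 1.1213223910858987
```

Request:
{"op": "send_rows", "data": {
  "steps": [
    [-0.05,0.3,0.4,0],
    [0,0.3,0.4,0],
    [0,0.3,0.3,0],
    [0,0,0,0]
  ]
}}

```text
clock: 7.58
tcp_pos: [0.5769, -0.139, 0.162]
eef_rot: [-1.569, 0.001, 0.728]
contact_force: [-0.5, -0.2, 0.2]
width: 0.0402
```

Request:
{"op": "send_rows", "data": {
  "steps": [
    [0,0,0,0],
    [0,0,0,0],
    [0,0,0,0],
    [0,0,0,0],
    [0,0,0,0]
  ],
  "claw": 0
}}

```text
clock: 8.0
tcp_pos: [0.5776, -0.1399, 0.1628]
eef_rot: [-1.571, 0.0, 0.727]
contact_force: [-0.6, -1.7, 0.0]
width: 0.017
```

Run:
```python
from h import *
w,g=ang('w8'); c=g[320:420,317].astype(int); s=r.state();print(s['tcp_pos'],s['contact_force'],s['width']);print(320+np.where(c>27)[0][:3],320+np.argmax(c>60))
```

```text
[[319.0, 274.0], [319.0, 288.0], [319.0, 303.0], [319.0, 318.0], [319.0, 333.0], [319.0, 348.0], [319.0, 362.0], [319.0, 376.0], [319.0, 389.0], [319.0, 402.0], [319.0, 414.0], [319.0, 425.0]]
[ 0.57757337 -0.13994815  0.16285729] [-1.32838323 -1.17423075  1.2190993 ] 0.017094334573424963
[393 394 395] 403
```

Request:
{"op": "send_rows", "data": {
  "steps": [
    [-0.523,0,0.018,4],
    [-0.523,0,0.018,4],
    [-0.523,0,0.018,4],
    [-0.523,0,0.018,4],
    [-0.523,0,0.018,4]
  ]
}}

```text
clock: 8.47
tcp_pos: [0.5562, -0.153, 0.1629]
eef_rot: [-1.571, -0.003, 0.375]
contact_force: [4.6, 3.7, -1.3]
width: 0.0171
```

```bash
cat >> h.py <<'E'
def st(ax=(.528,-.084)):
    s=r.state();y=s['eef_rot'][2];X=np.array([np.cos(y),np.sin(y)]);Z=np.array([-X[1],X[0]]);F=s['contact_force'];p=s['tcp_pos'][:2]-np.array(ax)
    u=p/np.linalg.norm(p);t=np.array([u[1],-u[0]])
    print('clk %.2f rad %.1f ang %.1f yaw %.1f Ft %.2f Fr %.2f Fz %.2f w %.4f j6 %.2f'%(s['clock'],1e3*np.linalg.norm(p),np.degrees(np.arctan2(p[1],p[0])),np.degrees(y),t@F[:2],u@F[:2],F[2],s['width'],s['joint_positions'][5]),s['tcp_pos'].round(4))
E
python3 -c "
from h import *
st()"
```

```text
clk 8.47 rad 74.5 ang -67.8 yaw 21.5 Ft -5.68 Fr -1.68 Fz -1.26 w 0.0171 j6 -0.85 [ 0.5562 -0.153   0.1629]
```

Request:
{"op": "send_rows", "data": {
  "steps": [
    [-0.654,0,0.0285,5],
    [-0.654,0,0.0285,5],
    [-0.654,0,0.0285,5],
    [-0.654,0,0.0285,5],
    [-0.654,0,0.0285,5]
  ]
}}

```text
clock: 8.88
tcp_pos: [0.5241, -0.158, 0.1628]
eef_rot: [-1.569, -0.003, -0.062]
contact_force: [7.1, 5.0, -2.0]
width: 0.0172
```

```bash
python3 -c "
from h import *
st()"
```

```text
clk 8.88 rad 74.1 ang -93.0 yaw -3.6 Ft -6.84 Fr -5.32 Fz -2.02 w 0.0172 j6 -0.45 [ 0.5241 -0.158   0.1628]
```

Request:
{"op": "send_rows", "data": {
  "steps": [
    [-0.523,0,0.018,4],
    [-0.523,0,0.018,4],
    [-0.523,0,0.018,4],
    [-0.523,0,0.018,4],
    [-0.523,0,0.018,4]
  ]
}}

```text
clock: 9.3
tcp_pos: [0.4992, -0.1518, 0.1629]
eef_rot: [-1.568, -0.003, -0.41]
contact_force: [9.1, 5.4, -2.8]
width: 0.0171
```

```bash
python3 -c "
from h import *
st()"
```

```text
clk 9.30 rad 73.7 ang -113.0 yaw -23.5 Ft -6.25 Fr -8.56 Fz -2.78 w 0.0171 j6 -0.11 [ 0.4992 -0.1518  0.1629]
```

Request:
{"op": "send_rows", "data": {
  "steps": [
    [-0.393,0,0.06,3],
    [-0.393,0,0.06,3],
    [-0.393,0,0.06,3],
    [-0.393,0,0.06,3],
    [-0.393,0,0.06,3]
  ]
}}

```text
clock: 9.72
tcp_pos: [0.4832, -0.1413, 0.1629]
eef_rot: [-1.571, -0.003, -0.671]
contact_force: [2.4, -6.4, -3.8]
width: 0.0173
```

```bash
python3 -c "
from h import *
st()
s=snap('top','t9')
st()"
```

```text
clk 9.72 rad 72.8 ang -128.0 yaw -38.5 Ft -5.79 Fr 3.57 Fz -3.79 w 0.0173 j6 0.15 [ 0.4832 -0.1413  0.1629]
clk 9.77 rad 72.8 ang -128.6 yaw -38.7 Ft -4.88 Fr 2.46 Fz -2.82 w 0.0169 j6 0.16 [ 0.4826 -0.1409  0.1629]
```

Run:
```python
from h import *
a=load('t9'); cv2.imwrite('pics/c9.png',cv2.resize(a['frame'][190:300,215:345,::-1],None,fx=5.4,fy=5.4,interpolation=cv2.INTER_CUBIC))
```

```text
(no output)
```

View pics/c9.png

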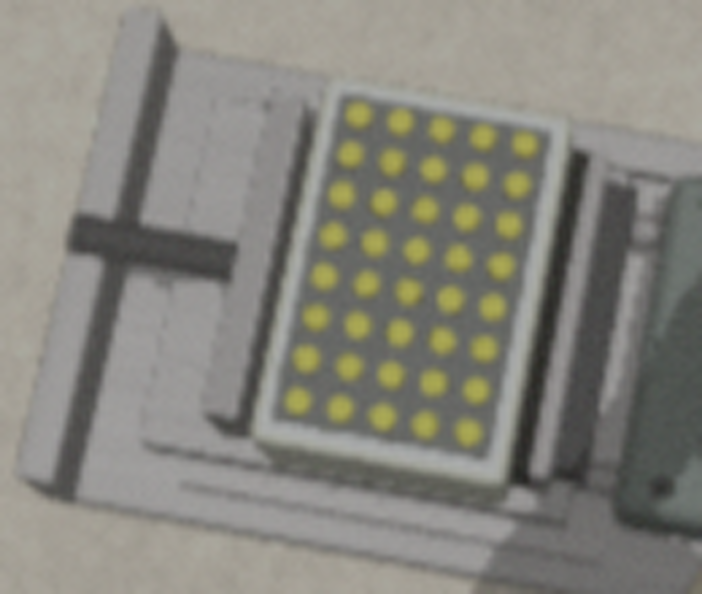

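Jaw now touches the box and has started to push it (box shifted ~5 px ≈ 1.7 mm); about 5–10 mm is left to the backstop.

Request:
{"op": "send_rows", "data": {
  "steps": [
    [-0.523,0,0.0,4],
    [-0.523,0,0.0,4],
    [-0.523,0,0.01,4],
    [-0.523,0,0.018,4],
    [-0.523,0,0.018,4]
  ]
}}

```text
clock: 10.18
tcp_pos: [0.466, -0.1219, 0.1629]
eef_rot: [-1.568, -0.003, -1.022]
contact_force: [8.1, -2.4, -5.5]
width: 0.017
```

```bash
python3 -c "
from h import *
st()"
```

```text
clk 10.18 rad 72.7 ang -148.6 yaw -58.5 Ft -6.27 Fr -5.68 Fz -5.45 w 0.0170 j6 0.52 [ 0.466  -0.1219  0.1629]
```

Request:
{"op": "send_rows", "data": {
  "steps": [
    [-0.262,0,0.0046,2],
    [-0.262,0,0.0046,2],
    [-0.262,0,0.0046,2]
  ]
}}

```text
clock: 10.43
tcp_pos: [0.4624, -0.115, 0.1629]
eef_rot: [-1.568, -0.003, -1.125]
contact_force: [6.4, -2.8, -5.7]
width: 0.0166
```

```bash
python3 -c "
from h import *
st()"
```

```text
clk 10.43 rad 72.6 ang -154.7 yaw -64.4 Ft -5.29 Fr -4.61 Fz -5.70 w 0.0166 j6 0.63 [ 0.4624 -0.115   0.1629]
```

Request:
{"op": "send_rows", "data": {
  "steps": [
    [-0.262,0,0.015,2],
    [-0.262,0,0.015,2],
    [-0.262,0,0.015,2],
    [-0.262,0,0.015,2]
  ]
}}

```text
clock: 10.77
tcp_pos: [0.4588, -0.1053, 0.1629]
eef_rot: [-1.568, -0.003, -1.264]
contact_force: [6.3, -5.5, -4.5]
width: 0.0171
```

```bash
python3 -c "
from h import *
st()"
```

```text
clk 10.77 rad 72.4 ang -162.9 yaw -72.4 Ft -7.10 Fr -4.41 Fz -4.50 w 0.0171 j6 0.79 [ 0.4588 -0.1053  0.1629]
```

Request:
{"op": "send_rows", "data": {
  "steps": [
    [-0.262,0,0.01,2],
    [-0.262,0,0.01,2],
    [-0.262,0,0.01,2]
  ]
}}

```text
clock: 11.02
tcp_pos: [0.4571, -0.0981, 0.1629]
eef_rot: [-1.568, -0.004, -1.369]
contact_force: [5.5, -7.7, -6.8]
width: 0.0168
```

```bash
python3 -c "
from h import *
st()"
```

```text
clk 11.02 rad 72.3 ang -168.8 yaw -78.4 Ft -8.66 Fr -3.86 Fz -6.77 w 0.0168 j6 0.90 [ 0.4571 -0.0981  0.1629]
```

Request:
{"op": "send_rows", "data": {
  "steps": [
    [-0.131,0,0.003,1],
    [-0.131,0,0.003,1]
  ]
}}

```text
clock: 11.18
tcp_pos: [0.4567, -0.0957, 0.163]
eef_rot: [-1.568, -0.004, -1.403]
contact_force: [5.8, -9.1, -7.3]
width: 0.0171
```

```bash
python3 -c "
from h import *
st()"
```

```text
clk 11.18 rad 72.3 ang -170.7 yaw -80.4 Ft -9.88 Fr -4.28 Fz -7.28 w 0.0171 j6 0.94 [ 0.4567 -0.0957  0.163 ]
```

Request:
{"op": "send_rows", "data": {
  "steps": [
    [-0.131,0,0.003,1],
    [-0.131,0,0.003,1]
  ]
}}

```text
clock: 11.35
tcp_pos: [0.4563, -0.0934, 0.163]
eef_rot: [-1.568, -0.004, -1.438]
contact_force: [6.2, -9.8, -6.4]
width: 0.017
```

```bash
python3 -c "
from h import *
st()"
```

```text
clk 11.35 rad 72.3 ang -172.6 yaw -82.4 Ft -10.56 Fr -4.90 Fz -6.41 w 0.0170 j6 0.98 [ 0.4563 -0.0934  0.163 ]
```

Push at the grip is now ≈10.6 N against ≈5.9 N running, so about 4.7 N extra (≈37 N clamping). Stop, release and lift away.

Request:
{"op": "send_rows", "data": {
  "steps": [
    [0,0,0,0],
    [0,0,0,0],
    [0,0,0,0],
    [0,0,0,0],
    [0,0,0,0]
  ],
  "claw": 5
}}

```text
clock: 11.77
tcp_pos: [0.4548, -0.0916, 0.1628]
eef_rot: [-1.571, 0.0, -1.436]
contact_force: [-0.0, 0.3, 0.5]
width: 0.0481
```

Request:
{"op": "send_rows", "data": {
  "steps": [
    [0,-1,0,0],
    [0,-2,0,0],
    [0,-3,0,0],
    [0,-3,0,0],
    [0,-3,0,0]
  ]
}}

```text
clock: 12.18
tcp_pos: [0.4545, -0.0914, 0.2841]
eef_rot: [-1.571, 0.0, -1.436]
contact_force: [-0.4, 0.3, -0.2]
width: 0.0501
```

Request:
{"op": "send_rows", "data": {
  "steps": [
    [0,0,3.5,0],
    [0,0,3.5,0],
    [0,0,0,0],
    [0,0,0,0]
  ]
}}

```text
clock: 12.52
tcp_pos: [0.5248, -0.082, 0.282]
eef_rot: [-1.572, 0.001, -1.435]
contact_force: [-0.1, -0.6, -0.6]
width: 0.0501
```

Run:
```python
from h import *
st(); w=snap('wrist','w10'); s=snap('side','s10'); st()
cv2.imwrite('pics/c10.png',np.hstack([cv2.resize(w['frame'][:,:,::-1],(420,315)),cv2.resize(s['frame'][150:318,220:420,::-1],(375,315),interpolation=2)]))
h=np.array([.4535,-.0925]);ax=np.array([.5275,-.083]);u=(h-ax)/np.linalg.norm(h-ax)
for a in (75,80,85,90): print(a,proj(w,np.r_[h-u*.078*np.cos(np.radians(a)),.113+.078*np.sin(np.radians(a))])*.65625)
print(proj(w,np.r_[h,.113])*.65625)
```

```text
clk 12.52 rad 3.7 ang 147.4 yaw -82.2 Ft -0.53 Fr -0.27 Fz -0.61 w 0.0501 j6 1.06 [ 0.5248 -0.082   0.282 ]
clk 12.62 rad 4.7 ang 157.7 yaw -82.3 Ft 0.38 Fr 0.53 Fz 0.22 w 0.0500 j6 1.06 [ 0.5236 -0.0822  0.2825]
75 [[209.77678486 222.31595678]]
80 [[209.7065594  229.45547073]]
85 [[209.63357329 236.27258124]]
90 [[209.55893144 242.67406069]]
[[209.37018618 203.19170449]]
```

View pics/c10.png

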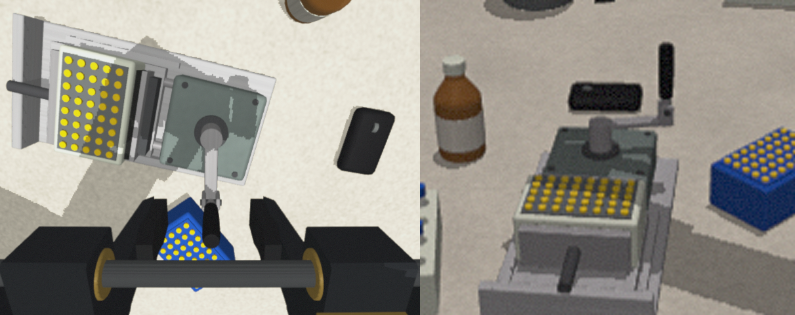

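Grip stands upright in both views (wrist: tip at (211,240), upright prediction (210,243)). The box sits flat between jaw and backstop, the robot is clear, and the bottle and mouse are untouched. Handing in.

```bash
python3 -c "
from h import *
print(r.finish_job())"
```

```text
the job is handed in; nothing more can be done
None
```

The job is handed in: the grip is upright, the box is clamped against the backstop, and the robot is clear of everything. No verdict came back, and I never measured the jaw force directly.

- **Raising the grip:** I swung the folded grip up to its stop. It slipped in the pads at first and had reached only about 82°, so I pushed it on to about 90° and took a fresh, centred grasp before winding.
- **Winding:** I wound the crank clockwise about 124° (2.2 rad), which matches the travel I estimated from the top camera. The push at the grip rose from about 5.9 N to 10.6 N. That is about 4.7 N extra, or roughly 37 N on the box. Force noise of about 0.5 N makes this good to some 5 to 8 N.
- **Last checks:** After release, contact forces were about zero, and the final wrist and side views show the grip near 88–90° and the box standing flat. The bottle and mouse look undisturbed. The tube rack was mostly out of those last views, but the arm never went near it. I ran about 12.6 s of the 72 s allowed.
- **What disagreed:** My estimate of the crank axis was 1–2 mm off. This gave radial forces of up to 8.6 N during winding, which I corrected on the way.

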